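# Hang the handled parts caddies on the hook, largest first

## Task

Clear the two small steel parts caddies that have an arched handle off the table by hanging them by their handles on the one arm of the hook stand: first the larger one, pushed to the back near the post, then the smaller one in front of it, both left hanging freely. Take the larger one first, while the smaller still stands on the table, and leave the caddy that has no handle where it stands.

Things in the scene. Friction and masses are not known exactly. Their poses are not given: they have to be found in the camera images.
- large_grip (a point): Larger handled caddy: steel tray 60 (x) x 92 (y) x 45 mm high, 0.18-0.34 kg; rigid wire arch in its y-z plane, 76 mm wide inside, with a black grip block 18 (x) x 50 (y) x 40 mm high. Point: block centre, 133 mm above the underside. Under the block is a 90 degree V-groove along x: apex 20 mm below the point, mouth 24 wide, 12 below the apex. Tray rim 68 below the apex.
- small_grip (a point): Smaller handled caddy of the same form: tray 44 (x) x 68 (y) x 32 mm high, 0.12-0.22 kg; arch 52 mm wide inside, same grip block and V-groove. Point: block centre, 116 mm above the underside; apex 20 mm below it. Tray rim 64 below the apex. Both blocks are pinched along x, high up, with the fingertips above the apex, where the hook will pass. z is up for both.
- hook_post (a point): Fixed stand: base plate 200 x 130 x 10 mm, 10 mm round rod rising as a post, bent into a level arm. Point: on the post's axis at the arm's upper side, 170 mm above the table, nothing higher behind. The arm runs 170 mm along this frame's -x to an upturned tip 14 mm above its upper side. Pass a handle over the tip along +x, arm inside the arch; lower: the groove centres, apex 2 mm above the arm.
- plain_center (a point): The caddy without a handle, to be left alone: open sheet-steel tray 52 (x) x 80 (y) x 40 mm high. This point is its centre, 20 mm above its underside.

How it is judged:
By the outcome, as a careful person would: the job done as asked, in the order asked, and still so for the second after the job is handed in, with the robot touching nothing.
It also fails if it takes over 64 s, if anything falls off the work surface, if the arm or the gripper's body presses on something with over 40 N, if the wrist force passes 120 N, or if a joint passes its speed limit or range.

## Robot

A 6-joint arm with a two-finger parallel gripper is mounted at the origin on the work surface. World frame = base frame: x ahead of the robot, y to its left, z up, the work surface at z = 0. Lengths are in mm, angles in rad, forces in N, time in s.
With the tool pointing down it reaches from about 350 to 875 mm from the base axis. Payload 4.2 kg.
Tool frame: the origin (TCP) lies on the centre line of the jaws, within the pads' length; the fingertips stand 22 mm ahead of it and the grasp point (between the pads) lies 3 mm ahead of it (arm.nose_length is the distance from the TCP to the fingertips, in mm); z points along the fingers, x is the direction in which the jaws open and shut, and the axes are right-handed (so a half turn about z gives the same grasp; the last joint's range is limited). The gripper opens to 85 mm and grips with 20 to 120 N. Pads are 22 mm wide; open, the fingers measure 114 mm over their backs; the gripper's body (76 mm by 85 mm) begins 54 mm behind the grasp point. The pads swing forward as they close: fully open they stand 13 mm farther back than shut.
Start: joints at [1.474, 0.385, 0.008, 0, -1.194, -0.259], TCP at [217.68, 585.845, 253.312] pointing down, gripper open.
Joint ranges: [-3.14, 3.14], [-1.21, 2.06], [-1.07, 1.41], [-3.16, 2.05], [-2.99, -0.16], [-3.1, 3.1]. Speed limits (rad/s): [2.79, 2.79, 3.14, 3.14, 3.14, 3.14].

## Interface

Orientations are given as a unit quaternion [x, y, z, w].
In Python, from bench import telemetry, get_image, workorder, nets, arm gives the robot as it stands.
- The arm moves only by the tool apply_moves, never from a script. Its argument "steps" is a list of rows, each an object with "hand": the opening, from 0 (shut) to 1 (fully open); "xyz": the shift along the tool's x, y, z in cm, a list of three; "delta_rot": the turn, a rotation vector about the tool's x, y, z in rad, a list of three. In form: [{"hand": hand, "xyz": [x, y, z], "delta_rot": [wx, wy, wz]}, ...]. A call has 1 to 12 rows; each row is the pose to reach, as a shift and turn from the pose commanded when the call began, along the tool's axes at that moment; what a row does not reach only later rows make up. A row lasts 1/12 s, in which the tool goes at most 41.7 mm and 7.16 degrees, less where a joint would pass 70% of its speed; a pose out of reach is approached as far as the arm can. A call with a gripper value outside its range is refused whole. The fingers move at their own pace and stop on an object; the grip force is fixed at half the most. Time passes only in rows, so rows that repeat a pose let the fingers close. It gives the time, the measured TCP pose, the force and the opening at its end, in the units of the state.
- telemetry.read_state(): the state, without advancing time (a new reading comes with each control period).
- get_image(name): name is "scene" or "side" or "wrist"; returns a dict with "frame" (420x560x3 uint8, blue, green, red), "fx", "fy", "cx", "cy" (pixels), "distortion" ([k1, k2, p1, p2, k3] as OpenCV has them; the pictures are not rectified), "origin" and "orientation" of the camera in the world. Camera axes: x right, y down, z forward; pixel columns grow to the right and rows downward; lengths in mm; the calibration is good to about 2 mm. A picture is of the moment at which its call begins. There is no depth.
- workorder.job_done(): hands the job in, once; it reports no verdict.
Trained networks look in a picture, given as the dict that the camera call returned (one of the last four; its "shot" number tells which), for a name from the list of things; names that differ only in an ending like _2 or _b are one class to them, and where a whole thing is asked for, a point or a joint stands for the part that bears it (a point fixed in the world has none). Each returns a list of dicts, best first, with "confidence" (0 to 1); they miss things now and then, are a little off and sometimes report something else, mostly with a low value. They report only what shows in the picture. A call takes as long as a camera call.
- nets.recognise(picture, label): "xyz" ([x, y, z] in mm, in world coordinates, good to about 4 mm: the middle of the surface that is visible of it).
- nets.outline_of(picture, label): "pixels" (420x560 bool, what is visible of it).
- nets.pinpoint(picture, label): "xyz" ([x, y, z] in mm, in world coordinates, good to about 4 mm: a listed point, or the origin of a listed thing).
The state is a dict: "clock": time; "joints": joint angles; "joint_vel": joint speeds; "joint_efforts": joint torques, N m; "position": TCP position; "ee_rot": TCP orientation; "contact_force": force on the tool from outside, world axes, zero at the start; "wrist_torque": the same for the moment, N m; "gripper_width": finger opening in mm.
Only numpy, scipy, OpenCV 4.12 (cv2) and the standard library are available. Lean on these libraries where they do the work, as an engineer would, in place of code of your own. Each camera call takes 0.05 s, during which the arm holds its last target.

## Working session

There is one attempt and no reset: what is moved stays moved. The work goes in short steps, Python scripts to look and compute and a tool call to move; the robot and the scene stay as the last step left them, time stands still between calls to the robot, and variables do not carry over. Pictures are saved under pics/ and viewed, and the job is handed in when it is done.

Besides the shell and the picture viewer there is one more tool, called after ">>>" as name([rows], argument=value, ...), one row to a line, values as JSON. apply_moves: Moves the arm, as the interface text tells. Its arguments: {"type":"object","properties":{"steps":{"type":"array"}},"required":["steps"]}

```bash
mkdir -p pics; ls; python3 - <<'E'
from bench import telemetry, get_image, workorder, nets, arm
import cv2
s=telemetry.read_state(); print(s)
print([a for a in dir(arm) if a[0]!='_'])
for n in ("scene","side","wrist"):
    p=get_image(n); cv2.imwrite(f"pics/{n}0.png",p["frame"])
    print(n,p["origin"],p["orientation"],p["fx"])
    for l in ("large_grip","small_grip","hook_post","plain_center"):
        print(l,[(r["xyz"],r["confidence"]) for r in nets.pinpoint(p,l)][:3])
E
```

```text
pics
{'clock': 0.0, 'joints': array([ 1.47357074e+00,  3.85578657e-01,  6.63791595e-03, -4.98848059e-04,
       -1.19400024e+00, -2.58633802e-01]), 'joint_vel': array([ 0.00101497, -0.00031851, -0.00013396,  0.00037211, -0.00096937,
       -0.00021652]), 'joint_efforts': array([-8.65307766e-05, -3.92287052e+01,  1.88397503e+01,  4.18621883e+00,
       -4.65875346e-03, -6.78794034e-07]), 'position': array([217.52181644, 585.36085778, 252.21294261]), 'ee_rot': array([-5.70714756e-01,  8.21147650e-01, -6.66731238e-04, -8.71263399e-04]), 'contact_force': array([ 0.15116352, -0.02456008, -0.59101302]), 'wrist_torque': array([-0.00665988,  0.03085843, -0.01364912]), 'gripper_width': 85.57965370183706}
['IKError', 'nose_length']
scene [1286.42242032 -614.70540292 1012.52256991] [ 0.83400104  0.37294519 -0.17134709 -0.36877409] 481.1500127985663
large_grip [([453.6, 299.8, 131.6], 0.72)]
small_grip [([602.6, 294.0, 113.7], 0.91)]
hook_post [([668.4, -61.3, 169.4], 0.74)]
plain_center [([450.8, -293.0, 22.1], 0.69)]
side [ 311.72964158 -684.30950144  579.09980547] [ 0.86250405 -0.14132997  0.09133682 -0.47725275] 379.08999410293177
large_grip [([449.5, 300.6, 131.7], 0.69)]
small_grip [([605.5, 296.9, 117.4], 0.76)]
hook_post []
plain_center [([450.8, -288.4, 17.9], 0.84)]
wrist [293.48631035 557.26482907 373.50424812] [-0.56327748  0.81071033  0.13102234 -0.09110644] 331.18177809174176
large_grip []
small_grip []
hook_post []
plain_center []
```

View pics/scene0.png

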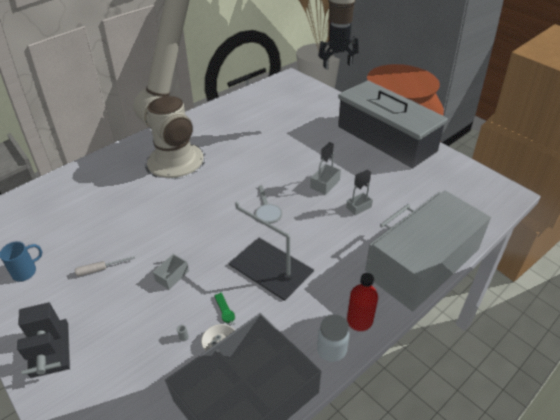

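View pics/side0.png

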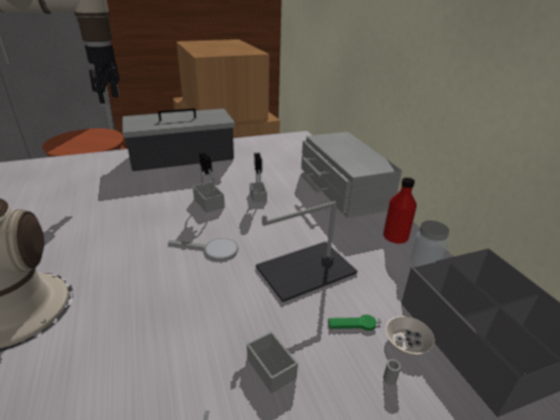

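View pics/wrist0.png

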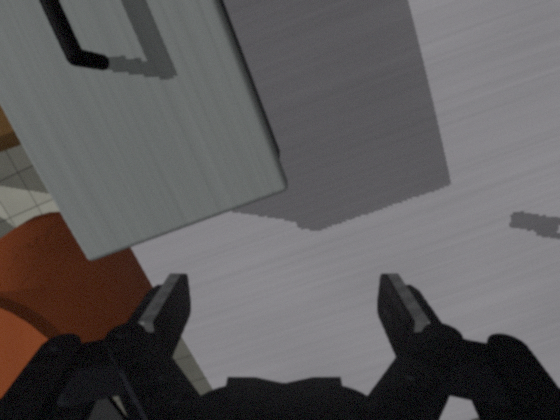

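```bash
python3 - <<'E'
import cv2
a=cv2.imread("pics/scene0.png"); b=cv2.imread("pics/side0.png")
c1=cv2.resize(a[130:225,295:395],None,fx=4,fy=4,interpolation=cv2.INTER_CUBIC)
c2=cv2.resize(b[140:225,185:285],None,fx=4,fy=4,interpolation=cv2.INTER_CUBIC)
cv2.imwrite("pics/c_cad.png",cv2.hconcat([c1[:340],c2[:340]]))
c1=cv2.resize(a[180:300,220:320],None,fx=4,fy=4,interpolation=cv2.INTER_CUBIC)
c2=cv2.resize(b[190:300,250:350],None,fx=4,fy=4,interpolation=cv2.INTER_CUBIC)
cv2.imwrite("pics/c_hook.png",cv2.hconcat([c1[:440],c2[:440]]))
E
```

```text
(no output)
```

View pics/c_cad.png

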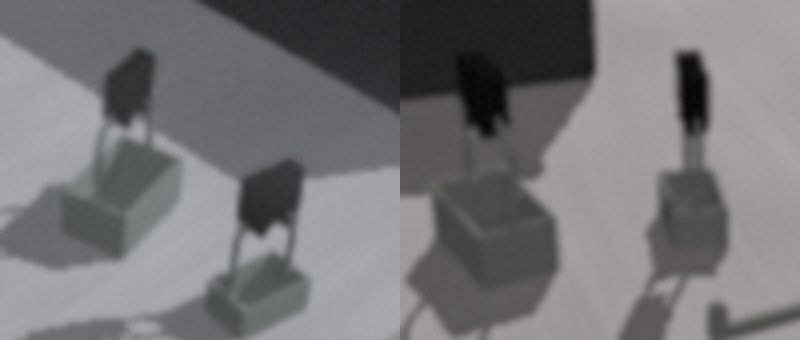

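View pics/c_hook.png

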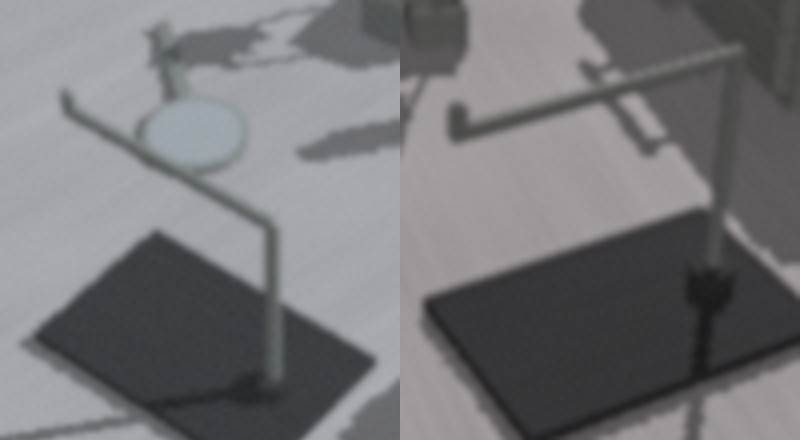

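```bash
cat > h.py <<'E'
import numpy as np, cv2
from scipy.spatial.transform import Rotation as R
def K(p): return np.array([[p["fx"],0,p["cx"]],[0,p["fy"],p["cy"]],[0,0,1.]])
def proj(p,X):
    Rw=R.from_quat(p["orientation"]).as_matrix()
    Xc=(np.atleast_2d(X)-p["origin"])@Rw
    return cv2.projectPoints(Xc,np.zeros(3),np.zeros(3),K(p),np.array(p["distortion"],float))[0].reshape(-1,2)
def ray(p,uv):
    n=cv2.undistortPoints(np.array(uv,float).reshape(-1,1,2),K(p),np.array(p["distortion"],float)).reshape(-1,2)
    d=np.c_[n,np.ones(len(n))]@R.from_quat(p["orientation"]).as_matrix().T
    return np.array(p["origin"]),d/np.linalg.norm(d,axis=1)[:,None]
def tri(ps,uvs):
    A=np.zeros((3,3));b=np.zeros(3)
    for p,uv in zip(ps,uvs):
        o,d=ray(p,[uv]);M=np.eye(3)-np.outer(d[0],d[0]);A+=M;b+=M@o
    return np.linalg.solve(A,b)
def box(c,yaw,sx,sy,z0,z1):
    c_,s_=np.cos(yaw),np.sin(yaw)
    return np.array([[c[0]+c_*a*sx/2-s_*b*sy/2,c[1]+s_*a*sx/2+c_*b*sy/2,z] for a in(-1,1) for b in(-1,1) for z in(z0,z1)])
E
cat > fit.py <<'E'
from h import *
from bench import get_image,nets
from scipy.optimize import minimize
ps=[get_image("scene"),get_image("side")]
tip=tri(ps,[(236.5,203),(264.5,215.75)]);post=tri(ps,[(288,235.5),(334.5,202)])
print("tip",tip,"post",post,"yaw",np.arctan2(*(post-tip)[[1,0]]),np.linalg.norm(post-tip))
def msk(p,polys):
    m=np.zeros((840,1120),np.uint8)
    for P in polys: cv2.fillConvexPoly(m,cv2.convexHull(np.round(proj(p,P)*2+.5).astype(np.int32)),1)
    return cv2.resize(m.astype(np.float32),(560,420),interpolation=cv2.INTER_AREA)
for l,sx,sy,h,g in(("large_grip",60,92,45,133),("small_grip",44,68,32,116),("plain_center",52,80,40,None)):
    ms=[]
    for p in ps:
        o=nets.outline_of(p,l); print(l,[(r["confidence"],r["pixels"].sum()) for r in o][:3]); ms.append(o[0]["pixels"].astype(np.float32) if o else None)
    x0=[r for p in ps for r in nets.pinpoint(p,l)]
    print([ (r["xyz"],r["confidence"]) for r in x0])
    c0=np.mean([r["xyz"][:2] for r in x0],0)
    def cost(v):
        e=0
        for p,m in zip(ps,ms):
            if m is None: continue
            polys=[box(v[:2],v[2],sx,sy,0,h)]
            if g: polys.append(box(v[:2],v[2],18,50,g-20,g+20))
            k=msk(p,polys); e+=np.abs(cv2.GaussianBlur(k,(0,0),.7)-cv2.GaussianBlur(m,(0,0),.7)).sum()
        return e
    res=[]
    for y in np.arange(-90,90,7.5):
        v=np.array([*c0,np.radians(y)]);res.append((cost(v),*v))
    res.sort()
    best=[minimize(cost,r[1:],method="Nelder-Mead",options=dict(initial_simplex=np.array(r[1:])+np.array([[0,0,0],[5,0,0],[0,5,0],[0,0,.1]]))) for r in res[:3]]
    for b in best: print(l,b.fun,b.x,np.degrees(b.x[2]))
E
python3 fit.py
```

```text
tip [501.68497238 -89.91284118 180.55932631] post [669.55349559 -60.80606665 166.39430751] yaw 0.1716833782768044 170.9610866948837
large_grip [(0.81, np.int64(897))]
large_grip [(0.64, np.int64(979))]
[([455.2, 297.7, 133.4], 0.89), ([452.9, 297.8, 131.3], 0.61)]
large_grip 237.9803009033203 [4.50995843e+02 2.98632095e+02 2.12229710e-01] 12.159866676455112
large_grip 235.0118408203125 [4.50979690e+02 2.99395155e+02 2.20192227e-01] 12.6160852639524
large_grip 235.37887573242188 [4.51040854e+02 2.99404212e+02 2.18172622e-01] 12.500370425229681
small_grip [(0.72, np.int64(704))]
small_grip [(0.75, np.int64(536))]
[([604.8, 295.5, 116.1], 0.9), ([604.7, 293.8, 116.9], 0.84)]
small_grip 208.89633178710938 [ 6.03061487e+02  2.95812990e+02 -1.29817871e-01] -7.438016119687517
small_grip 208.41366577148438 [ 6.02796875e+02  2.96088079e+02 -1.58500777e-01] -9.081425553770142
small_grip 205.7207794189453 [ 6.03458594e+02  2.95779561e+02 -1.56031865e-01] -8.9399673381742
plain_center [(0.95, np.int64(758))]
plain_center [(0.85, np.int64(2007))]
[([446.0, -290.6, 22.8], 0.87)]
plain_center 90.55554962158203 [ 4.49599587e+02 -2.92697462e+02  2.53029603e-01] 14.497528339949234
plain_center 89.40570068359375 [ 4.49488992e+02 -2.92709211e+02  2.53957348e-01] 14.550684195137766
plain_center 97.63058471679688 [ 4.49164399e+02 -2.92939238e+02  2.73286164e-01] 15.658143788992176
```

```bash
cat > plan.py <<'E'
# usage: plan.py set x y z yaw | plan.py to x y z yaw [...]  (yaw deg of tool x in world; tool down)
import sys,json
from h import *
def Rd(y): return R.from_euler("z",y,degrees=True)*R.from_euler("x",180,degrees=True)
def load():
    c=json.load(open("cmd.json")); return np.array(c["p"]),R.from_quat(c["q"])
def to(x,y,z,yaw):
    p,q=load(); t=q.inv().apply(np.array([x,y,z])-p)/10; r=(q.inv()*Rd(yaw)).as_rotvec()
    print("xyz",np.round(t,2).tolist(),"rot",np.round(r,4).tolist(),"deg",round(np.degrees(np.linalg.norm(r)),1),"dist",round(np.linalg.norm(t)*10))
def did(xyz,rot):
    p,q=load(); p=p+q.apply(np.array(xyz)*10); q=q*R.from_rotvec(rot); json.dump(dict(p=p.tolist(),q=q.as_quat().tolist()),open("cmd.json","w"))
    e=q.apply([1,0,0]); print("cmd now",p.round(2),"yaw",np.degrees(np.arctan2(e[1],e[0])).round(2),"zdir",q.apply([0,0,1]).round(4))
E
python3 - <<'E'
from plan import *
from bench import telemetry
s=telemetry.read_state();q=R.from_quat(s["ee_rot"]);e=q.apply([1,0,0]);y=np.degrees(np.arctan2(e[1],e[0]));print(y)
json.dump(dict(p=[217.68,585.845,253.312],q=Rd(y).as_quat().tolist()),open("cmd.json","w"))
to(300,480,310,192.4+20)
to(451.2,299,260,192.4)
E
```

```text
-110.38488032902649
xyz [7.05, -11.4, -5.67] rot [0.0, -0.0, 0.6495] deg 37.2 dist 146
xyz [18.75, -31.88, -0.67] rot [-0.0, -0.0, 0.9986] deg 57.2 dist 370
```

>>> apply_moves([
  {"hand": 1, "xyz": [1.4, -2.3, -2.5], "delta_rot": [0, 0, 0.1]},
  {"hand": 1, "xyz": [3, -5, -5], "delta_rot": [0, 0, 0.2]},
  {"hand": 1, "xyz": [5, -8.5, -5.5], "delta_rot": [0, 0, 0.32]},
  {"hand": 1, "xyz": [7, -12, -5.5], "delta_rot": [0, 0, 0.44]},
  {"hand": 1, "xyz": [9, -15.4, -5.5], "delta_rot": [0, 0, 0.56]},
  {"hand": 1, "xyz": [11, -18.8, -5], "delta_rot": [0, 0, 0.68]},
  {"hand": 1, "xyz": [13, -22.2, -4], "delta_rot": [0, 0, 0.8]},
  {"hand": 1, "xyz": [15, -25.6, -3], "delta_rot": [0, 0, 0.9]},
  {"hand": 1, "xyz": [17, -29, -1.5], "delta_rot": [0, 0, 1.0]},
  {"hand": 1, "xyz": [18.75, -31.9, -0.7], "delta_rot": [0, 0, 1.0]},
  {"hand": 1, "xyz": [18.75, -31.9, -0.7], "delta_rot": [0, 0, 1.0]},
  {"hand": 1, "xyz": [18.75, -31.9, -0.7], "delta_rot": [0, 0, 1.0]},
])

```text
clock: 2.45
position: [452.2, 297.3, 259.8]
ee_rot: [-0.106, 0.994, -0.0, -0.0]
contact_force: [-1.1, 0.3, -0.1]
gripper_width: 85.3
```

```bash
python3 - <<'E'
from plan import *
did([18.75,-31.9,-.7],[0,0,1.0])
from bench import telemetry,get_image,nets
s=telemetry.read_state();print(s["clock"],s["position"],s["ee_rot"])
p=get_image("wrist");cv2.imwrite("pics/w1.png",p["frame"])
print([(r["xyz"],r["confidence"]) for r in nets.pinpoint(p,"large_grip")], p["origin"])
for l,c,yw,col,d in(("l",(451.2,299.2),12.4,(0,255,0),(60,92,45,133)),("s",(603.3,295.8),-8.9,(0,0,255),(44,68,32,116))):
  for b in (box(c,np.radians(yw),d[0],d[1],0,d[2]),box(c,np.radians(yw),18,50,d[3]-20,d[3]+20)):
    P=proj(p,b).round().astype(int)
    for i in range(8):
      for j in range(i):
        if bin(i^j).count("1")==1: cv2.line(p["frame"],tuple(map(int,P[i])),tuple(map(int,P[j])),col,1)
cv2.imwrite("pics/w1o.png",p["frame"])
E
```

```text
cmd now [451.39 298.97 260.31] yaw -167.68 zdir [-0.  0. -1.]
2.45 [452.20526156 297.26156928 259.78010292] [-1.05598778e-01  9.94408630e-01 -4.36557472e-04 -4.28879793e-04]
[([455.9, 298.3, 131.7], 0.84)] [469.08651976 217.73205011 380.08101434]
```

View pics/w1.png

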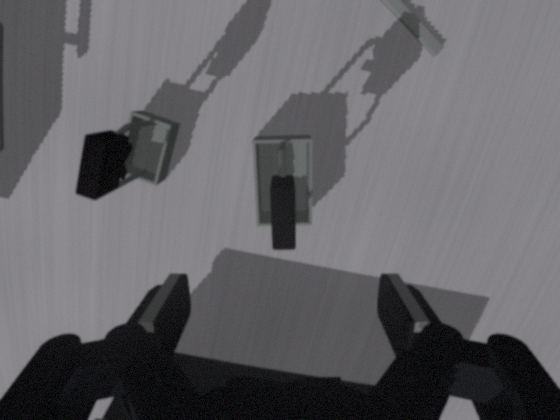

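View pics/w1o.png

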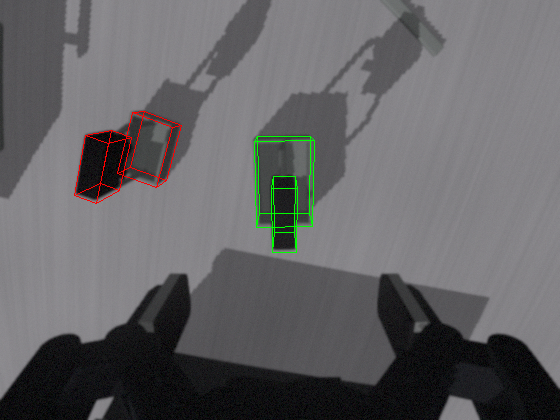

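```bash
python3 - <<'E'
from plan import *
from bench import telemetry,arm
print(arm.nose_length)
to(451.2,299,146.5,-167.2)
E
```

```text
22.0
xyz [0.02, 0.01, 11.38] rot [-0.0, -0.0, -0.0084] deg 0.5 dist 114
```

>>> apply_moves([
  {"hand": 1, "xyz": [0, 0, 2.5], "delta_rot": [0, 0, 0]},
  {"hand": 1, "xyz": [0, 0, 5.5], "delta_rot": [0, 0, 0]},
  {"hand": 1, "xyz": [0, 0, 8.5], "delta_rot": [0, 0, 0]},
  {"hand": 1, "xyz": [0, 0, 10.5], "delta_rot": [0, 0, 0]},
  {"hand": 1, "xyz": [0, 0, 11.4], "delta_rot": [0, 0, 0]},
  {"hand": 1, "xyz": [0, 0, 11.4], "delta_rot": [0, 0, 0]},
  {"hand": 0.5, "xyz": [0, 0, 11.4], "delta_rot": [0, 0, 0]},
])

```text
clock: 3.13
position: [451.6, 300.2, 147.2]
ee_rot: [-0.108, 0.994, 0.0, 0.001]
contact_force: [0.5, 1.3, 1.0]
gripper_width: 75.4
```

```bash
python3 - <<'E'
from plan import *
did([0,0,11.4],[0,0,0])
from bench import telemetry,get_image
s=telemetry.read_state();print(s["clock"],s["position"],s["contact_force"],s["gripper_width"])
p=get_image("wrist");cv2.imwrite("pics/w2.png",p["frame"])
p=get_image("side");cv2.imwrite("pics/s2.png",cv2.resize(p["frame"][110:230,150:300],None,fx=4,fy=4))
E
```

```text
cmd now [451.39 298.97 146.31] yaw -167.68 zdir [-0.  0. -1.]
3.1333 [451.60592032 300.23786855 147.19881613] [0.48552123 1.32587606 0.97469362] 75.38878484722079
```

View pics/w2.png

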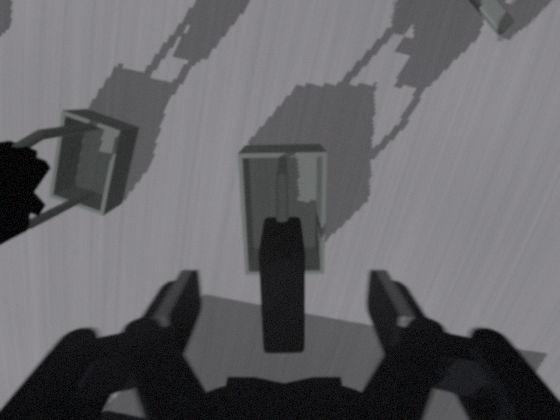

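View pics/s2.png

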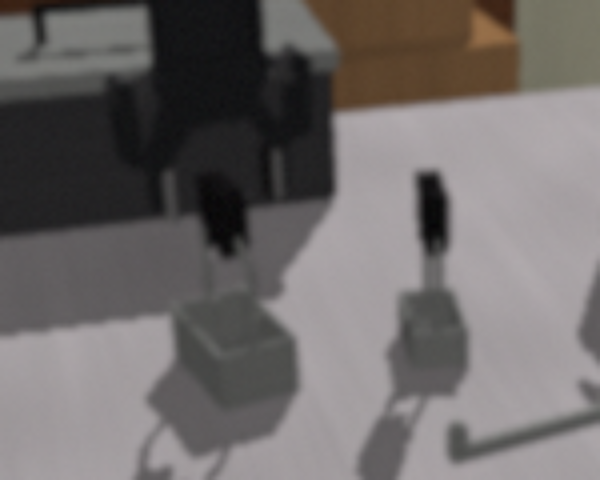

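>>> apply_moves([
  {"hand": 0.3, "xyz": [0, 0, 0], "delta_rot": [0, 0, 0]},
  {"hand": 0.3, "xyz": [0, 0, 0], "delta_rot": [0, 0, 0]},
  {"hand": 0, "xyz": [0, 0, 0], "delta_rot": [0, 0, 0]},
  {"hand": 0, "xyz": [0, 0, 0], "delta_rot": [0, 0, 0]},
  {"hand": 0, "xyz": [0, 0, 0], "delta_rot": [0, 0, 0]},
  {"hand": 0, "xyz": [0, 0, 0], "delta_rot": [0, 0, 0]},
  {"hand": 0, "xyz": [0, 0, 0], "delta_rot": [0, 0, 0]},
  {"hand": 0, "xyz": [0, 0, 0], "delta_rot": [0, 0, 0]},
])

```text
clock: 3.9
position: [452.0, 299.3, 147.2]
ee_rot: [-0.107, 0.994, 0.0, 0.001]
contact_force: [1.3, -0.7, 5.7]
gripper_width: 17.3
```

```bash
python3 - <<'E'
from plan import *
from bench import telemetry,get_image
s=telemetry.read_state();print(s["clock"],s["position"],s["contact_force"],s["gripper_width"])
p=get_image("wrist");cv2.imwrite("pics/w3.png",p["frame"])
# hook frame
P=np.array([669,-61.]);y=np.radians(9.8)
E
```

```text
3.9 [452.01300696 299.28018735 147.21796719] [ 1.30367138 -0.65684588  5.67829369] 17.28978031613859
```

View pics/w3.png

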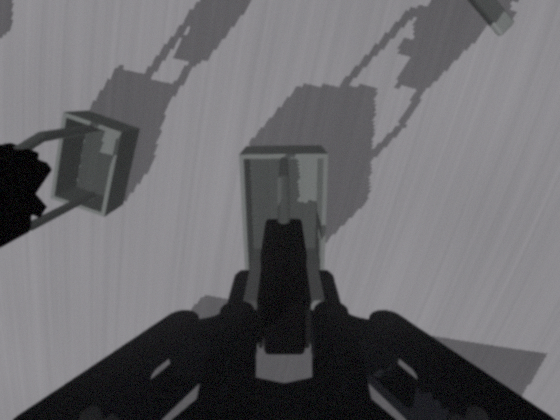

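```bash
cat > hook.py <<'E'
from plan import *
P=np.array([669.,-61.]);Y=9.8
def hk(d,s=0): # d along +x of hook frame (neg = toward tip), s along hook y
    a=np.radians(Y); return P+d*np.array([np.cos(a),np.sin(a)])+s*np.array([-np.sin(a),np.cos(a)])
def tohk(d,z,s=0,yaw=None): to(*hk(d,s),z,-180+Y if yaw is None else yaw)
E
python3 - <<'E'
from hook import *
to(451.4,299,250,-167.7); to(445,120,250,-168.7);tohk(-230,250);tohk(-230,230)
E
```

```text
xyz [-0.0, 0.0, -10.37] rot [-0.0, -0.0, 0.0003] deg 0.0 dist 104
xyz [4.44, -17.35, -10.37] rot [-0.0, -0.0, 0.0178] deg 1.0 dist 207
xyz [9.4, -38.8, -10.37] rot [-0.0, -0.0, 0.044] deg 2.5 dist 412
xyz [9.4, -38.8, -8.37] rot [-0.0, -0.0, 0.044] deg 2.5 dist 408
```

>>> apply_moves([
  {"hand": 0, "xyz": [0, 0, -0.5], "delta_rot": [0, 0, 0]},
  {"hand": 0, "xyz": [0, 0, -1.5], "delta_rot": [0, 0, 0]},
  {"hand": 0, "xyz": [0, 0, -3], "delta_rot": [0, 0, 0]},
  {"hand": 0, "xyz": [0, 0, -5], "delta_rot": [0, 0, 0]},
  {"hand": 0, "xyz": [0, 0, -7], "delta_rot": [0, 0, 0]},
  {"hand": 0, "xyz": [0, 0, -9], "delta_rot": [0, 0, 0]},
  {"hand": 0, "xyz": [0, 0, -10], "delta_rot": [0, 0, 0]},
  {"hand": 0, "xyz": [0, 0, -10.4], "delta_rot": [0, 0, 0]},
  {"hand": 0, "xyz": [0, 0, -10.4], "delta_rot": [0, 0, 0]},
])

```text
clock: 4.7
position: [451.2, 299.0, 250.6]
ee_rot: [-0.107, 0.994, 0.0, 0.0]
contact_force: [0.9, -0.0, -3.2]
gripper_width: 17.2
```

```bash
python3 - <<'E'
from hook import *
did([0,0,-10.4],[0,0,0])
from bench import telemetry,get_image
s=telemetry.read_state();print(s["clock"],s["position"],s["contact_force"],s["wrist_torque"],s["gripper_width"])
p=get_image("wrist");cv2.imwrite("pics/w4.png",p["frame"])
to(445,120,250,-168.7);tohk(-230,250);tohk(-230,232)
E
```

```text
cmd now [451.39 298.97 250.31] yaw -167.68 zdir [-0.  0. -1.]
4.7 [451.20109788 298.99717716 250.64569296] [ 0.8869196  -0.0225918  -3.20669418] [0.01405412 0.01617242 0.05394069] 17.219662577894663
xyz [4.44, -17.35, 0.03] rot [-0.0, -0.0, 0.0178] deg 1.0 dist 179
xyz [9.4, -38.8, 0.03] rot [-0.0, -0.0, 0.044] deg 2.5 dist 399
xyz [9.4, -38.8, 1.83] rot [-0.0, -0.0, 0.044] deg 2.5 dist 400
```

View pics/w4.png

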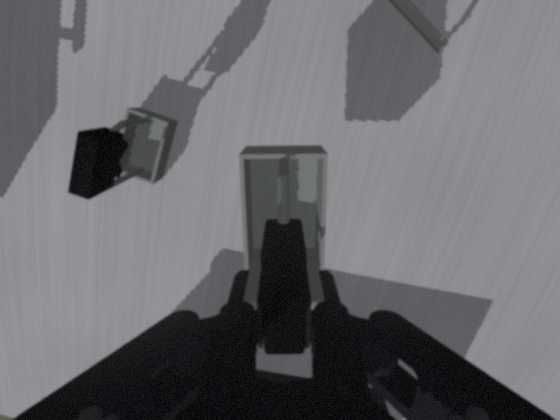

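>>> apply_moves([
  {"hand": 0, "xyz": [0.2, -1, 0], "delta_rot": [0, 0, 0]},
  {"hand": 0, "xyz": [0.7, -3, 0], "delta_rot": [0, 0, 0]},
  {"hand": 0, "xyz": [1.4, -5.8, 0], "delta_rot": [0, 0, 0]},
  {"hand": 0, "xyz": [2.3, -9.3, 0], "delta_rot": [0, 0, 0.01]},
  {"hand": 0, "xyz": [3.2, -13, 0], "delta_rot": [0, 0, 0.015]},
  {"hand": 0, "xyz": [4.1, -16.8, 0], "delta_rot": [0, 0, 0.02]},
  {"hand": 0, "xyz": [5, -20.6, 0], "delta_rot": [0, 0, 0.025]},
  {"hand": 0, "xyz": [6, -24.4, 0], "delta_rot": [0, 0, 0.03]},
  {"hand": 0, "xyz": [6.8, -28.2, 0], "delta_rot": [0, 0, 0.035]},
  {"hand": 0, "xyz": [7.7, -31.8, 0], "delta_rot": [0, 0, 0.04]},
  {"hand": 0, "xyz": [8.5, -35, 0], "delta_rot": [0, 0, 0.044]},
  {"hand": 0, "xyz": [9, -37.2, 0], "delta_rot": [0, 0, 0.044]},
])

```text
clock: 5.75
position: [440.8, -86.6, 249.1]
ee_rot: [-0.084, 0.996, -0.0, -0.002]
contact_force: [0.4, -0.6, -3.0]
gripper_width: 16.9
```

```bash
python3 - <<'E'
from hook import *
did([9,-37.2,0],[0,0,.044])
tohk(-230,232)
E
```

```text
cmd now [442.83 -83.66 250.31] yaw -170.2 zdir [-0.  0. -1.]
xyz [0.33, -1.62, 1.83] rot [-0.0, -0.0, -0.0] deg 0.0 dist 25
```

>>> apply_moves([
  {"hand": 0, "xyz": [0.2, -1.0, 1.0], "delta_rot": [0, 0, 0]},
  {"hand": 0, "xyz": [0.3, -1.5, 1.6], "delta_rot": [0, 0, 0]},
  {"hand": 0, "xyz": [0.3, -1.6, 1.8], "delta_rot": [0, 0, 0]},
  {"hand": 0, "xyz": [0.3, -1.6, 1.8], "delta_rot": [0, 0, 0]},
  {"hand": 0, "xyz": [0.3, -1.6, 1.8], "delta_rot": [0, 0, 0]},
])

```text
clock: 6.17
position: [442.5, -99.5, 232.0]
ee_rot: [-0.086, 0.996, -0.0, -0.0]
contact_force: [-0.7, -0.0, -3.5]
gripper_width: 17.2
```

```bash
cat > look.py <<'E'
import sys
from hook import *
from bench import telemetry,get_image
n=sys.argv[1]; crops=dict(scene=(110,290,150,350),side=(100,280,200,380))
s=telemetry.read_state();print(s["clock"],s["position"].round(1),s["contact_force"].round(1),s["gripper_width"])
ims=[]
for c in("scene","side"):
    p=get_image(c);f=p["frame"];cv2.imwrite(f"pics/{n}_{c}.png",f)
    a,b,l,r=crops[c]; r=l+200 if c=="scene" else l+180
    ims.append(cv2.resize(f[a:b,l:r],None,fx=2.1,fy=2.1,interpolation=cv2.INTER_CUBIC))
cv2.imwrite(f"pics/{n}.png",cv2.hconcat(ims)); print("offsets",crops,"x2.1")
p=get_image("wrist");cv2.imwrite(f"pics/{n}_w.png",p["frame"])
E
python3 - <<'E'
from hook import *
did([.3,-1.6,1.8],[0,0,0])
E
python3 look.py a1
```

```text
cmd now [442.6  -99.94 232.31] yaw -170.2 zdir [-0.  0. -1.]
6.1667 [442.5 -99.5 232. ] [-0.7 -0.  -3.5] 17.212206503783477
offsets {'scene': (110, 290, 150, 350), 'side': (100, 280, 200, 380)} x2.1
```

View pics/a1.png

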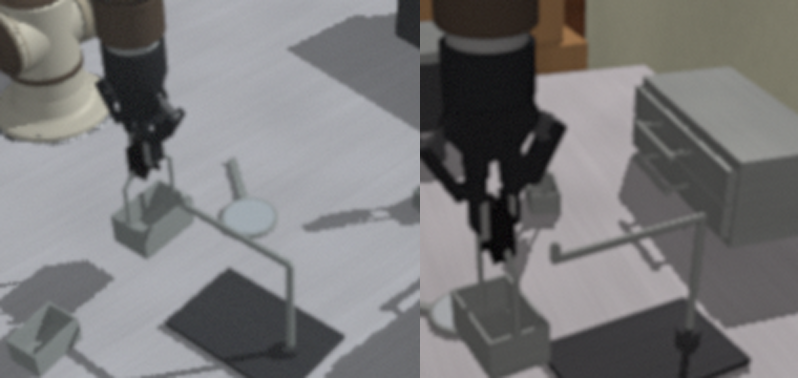

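View pics/a1_w.png

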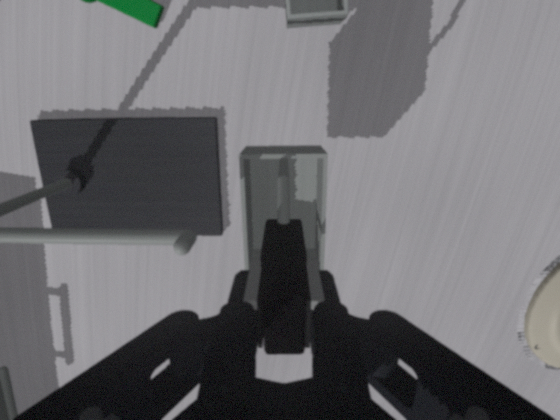

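```bash
python3 - <<'E'
from hook import *
from bench import get_image
p=get_image("wrist")
f=cv2.cvtColor(p["frame"],cv2.COLOR_BGR2GRAY)
pts=[]
o=[]
for u in range(5,165,10):
    col=f[222:256,u].astype(float); pass
g=cv2.resize(p["frame"][200:270,0:220],None,fx=3.6,fy=3.6,interpolation=cv2.INTER_CUBIC);cv2.imwrite("pics/armz.png",g)
def onz(uv,z):
    o,d=ray(p,uv); return o+d*((z-o[2])/d[:,2])[:,None]
X=onz([(5,236),(85,237.3),(165,239.5)],165);print(X)
H=X[:,:2]-P;a=np.radians(Y);print(H@np.array([[np.cos(a),-np.sin(a)],[np.sin(a),np.cos(a)]]))
Q=proj(p,[[*hk(-170),165],[*hk(-170),184],[*hk(-85),165],[*hk(-30),165]]);print(Q)
E
```

```text
[[621.77763094 -69.52246942 165.        ]
 [566.66741904 -78.76000441 165.        ]
 [515.46371427 -86.50123923 165.        ]]
[[-4.79839007e+01 -3.60412894e-01]
 [-1.03862255e+02 -8.28712655e-02]
 [-1.55636422e+02  1.00421174e+00]]
[[187.62156876 238.13246855]
 [178.45599402 251.36070273]
 [ 57.20366426 237.1453822 ]
 [-18.74146752 236.15987725]]
```

View pics/armz.png

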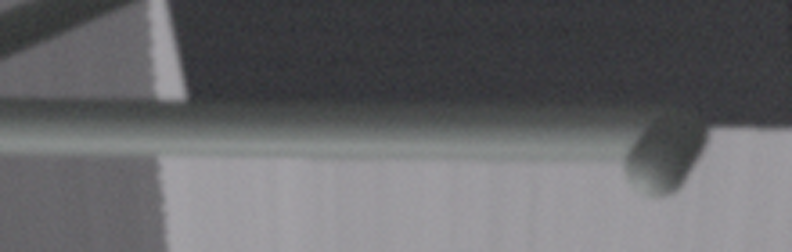

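>>> apply_moves([
  {"hand": 0, "xyz": [-0.5, 0, 0], "delta_rot": [0, 0, 0]},
  {"hand": 0, "xyz": [-1.5, 0, 0], "delta_rot": [0, 0, 0]},
  {"hand": 0, "xyz": [-3.3, 0, 0], "delta_rot": [0, 0, 0]},
  {"hand": 0, "xyz": [-5.3, 0, 0], "delta_rot": [0, 0, 0]},
  {"hand": 0, "xyz": [-7.3, 0, 0], "delta_rot": [0, 0, 0]},
  {"hand": 0, "xyz": [-9.3, 0, 0], "delta_rot": [0, 0, 0]},
  {"hand": 0, "xyz": [-11, 0, 0], "delta_rot": [0, 0, 0]},
  {"hand": 0, "xyz": [-12, 0, 0], "delta_rot": [0, 0, 0]},
  {"hand": 0, "xyz": [-12.5, 0, 0], "delta_rot": [0, 0, 0]},
  {"hand": 0, "xyz": [-12.5, 0, 0], "delta_rot": [0, 0, 0]},
])

```text
clock: 7.2
position: [566.6, -78.4, 231.7]
ee_rot: [-0.086, 0.996, -0.0, -0.0]
contact_force: [0.0, 0.2, -1.9]
gripper_width: 16.8
```

```bash
python3 - <<'E'
from hook import *
did([-12.5,0,0],[0,0,0])
tohk(-45,232)
E
python3 look.py a2
```

```text
cmd now [565.78 -78.67 232.31] yaw -170.2 zdir [-0.  0. -1.]
xyz [-5.97, -0.02, 0.03] rot [-0.0, -0.0, -0.0] deg 0.0 dist 60
7.2 [566.6 -78.4 231.7] [ 0.   0.2 -1.9] 16.82142576624231
offsets {'scene': (110, 290, 150, 350), 'side': (100, 280, 200, 380)} x2.1
```

View pics/a2.png

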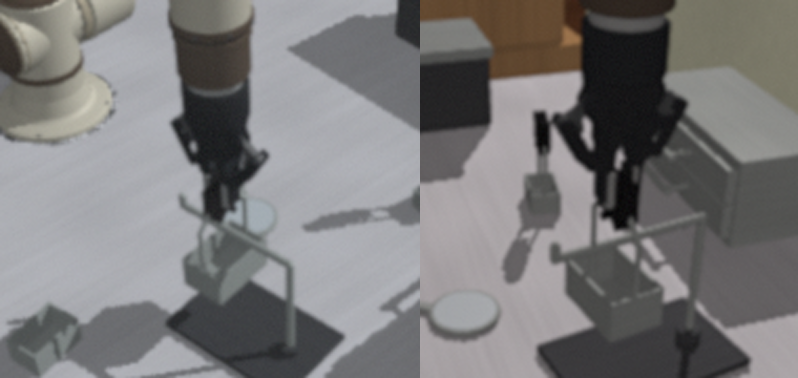

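View pics/a2_w.png

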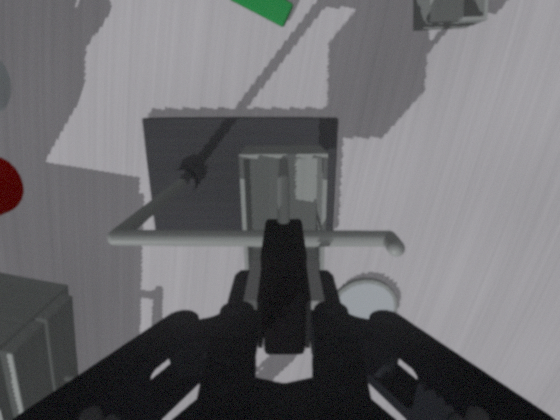

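>>> apply_moves([
  {"hand": 0, "xyz": [-0.7, 0, 0], "delta_rot": [0, 0, 0]},
  {"hand": 0, "xyz": [-2, 0, 0], "delta_rot": [0, 0, 0]},
  {"hand": 0, "xyz": [-3.8, 0, 0], "delta_rot": [0, 0, 0]},
  {"hand": 0, "xyz": [-5.2, 0, 0], "delta_rot": [0, 0, 0]},
  {"hand": 0, "xyz": [-5.9, 0, 0], "delta_rot": [0, 0, 0]},
  {"hand": 0, "xyz": [-6, 0, 0.2], "delta_rot": [0, 0, 0]},
  {"hand": 0, "xyz": [-6, 0, 0.8], "delta_rot": [0, 0, 0]},
  {"hand": 0, "xyz": [-6, 0, 1.4], "delta_rot": [0, 0, 0]},
  {"hand": 0, "xyz": [-6, 0, 1.9], "delta_rot": [0, 0, 0]},
  {"hand": 0, "xyz": [-6, 0, 2.2], "delta_rot": [0, 0, 0]},
  {"hand": 0, "xyz": [-6, 0, 2.3], "delta_rot": [0, 0, 0]},
  {"hand": 0, "xyz": [-6, 0, 2.3], "delta_rot": [0, 0, 0]},
])

```text
clock: 8.35
position: [624.5, -68.6, 209.0]
ee_rot: [-0.085, 0.996, -0.0, -0.0]
contact_force: [-1.3, -0.3, -2.6]
gripper_width: 17.1
```

```bash
python3 - <<'E'
from hook import *
did([-6,0,2.3],[0,0,0])
E
python3 look.py a3
```

```text
cmd now [624.9  -68.46 209.31] yaw -170.2 zdir [-0.  0. -1.]
8.35 [624.5 -68.6 209. ] [-1.3 -0.3 -2.6] 17.111066438706885
offsets {'scene': (110, 290, 150, 350), 'side': (100, 280, 200, 380)} x2.1
```

View pics/a3.png

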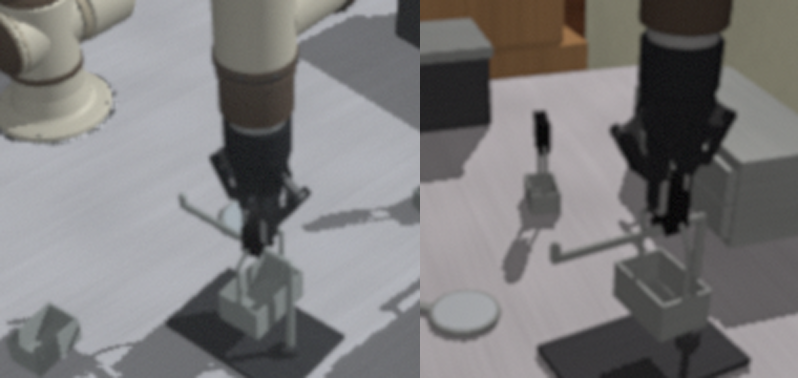

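View pics/a3_w.png

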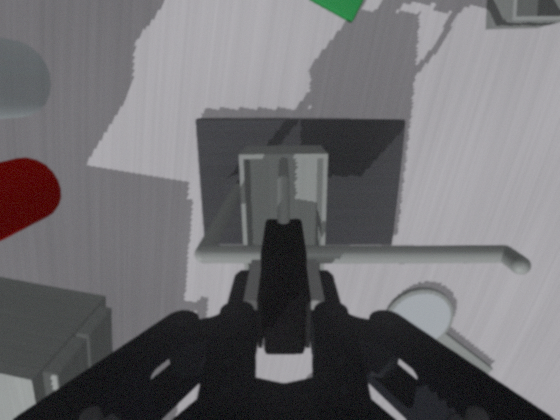

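>>> apply_moves([
  {"hand": 0, "xyz": [0, 0, 0.1], "delta_rot": [0, 0, 0]},
  {"hand": 0, "xyz": [0, 0, 0.2], "delta_rot": [0, 0, 0]},
  {"hand": 0, "xyz": [0, 0, 0.3], "delta_rot": [0, 0, 0]},
  {"hand": 0, "xyz": [0, 0, 0.3], "delta_rot": [0, 0, 0]},
])

```text
clock: 8.83
position: [624.9, -68.4, 206.3]
ee_rot: [-0.085, 0.996, 0.0, 0.0]
contact_force: [0.7, 0.2, -1.4]
gripper_width: 16.8
```

```bash
python3 - <<'E'
from hook import *
did([0,0,.3],[0,0,0])
E
```

```text
cmd now [624.9  -68.46 206.31] yaw -170.2 zdir [-0.  0. -1.]
```

>>> apply_moves([
  {"hand": 0, "xyz": [0, 0, 0.1], "delta_rot": [0, 0, 0]},
  {"hand": 0, "xyz": [0, 0, 0.1], "delta_rot": [0, 0, 0]},
])

```text
clock: 9.0
position: [625.0, -68.4, 206.2]
ee_rot: [-0.086, 0.996, -0.0, 0.0]
contact_force: [-1.5, 1.0, 1.6]
gripper_width: 17.2
```

```bash
python3 - <<'E'
from hook import *
did([0,0,.1],[0,0,0])
E
```

```text
cmd now [624.9  -68.46 205.31] yaw -170.2 zdir [-0.  0. -1.]
```

>>> apply_moves([
  {"hand": 0.25, "xyz": [0, 0, 0], "delta_rot": [0, 0, 0]},
  {"hand": 0.3, "xyz": [0, 0, 0], "delta_rot": [0, 0, 0]},
  {"hand": 0.4, "xyz": [0, 0, 0], "delta_rot": [0, 0, 0]},
  {"hand": 0.5, "xyz": [0, 0, 0], "delta_rot": [0, 0, 0]},
  {"hand": 0.5, "xyz": [0, 0, 0], "delta_rot": [0, 0, 0]},
])

```text
clock: 9.42
position: [625.0, -68.6, 205.3]
ee_rot: [-0.085, 0.996, -0.0, 0.0]
contact_force: [0.5, 0.1, 0.1]
gripper_width: 42.8
```

```bash
python3 look.py a4
```

```text
9.4167 [625.  -68.6 205.3] [0.5 0.1 0.1] 42.82103687231335
offsets {'scene': (110, 290, 150, 350), 'side': (100, 280, 200, 380)} x2.1
```

View pics/a4.png

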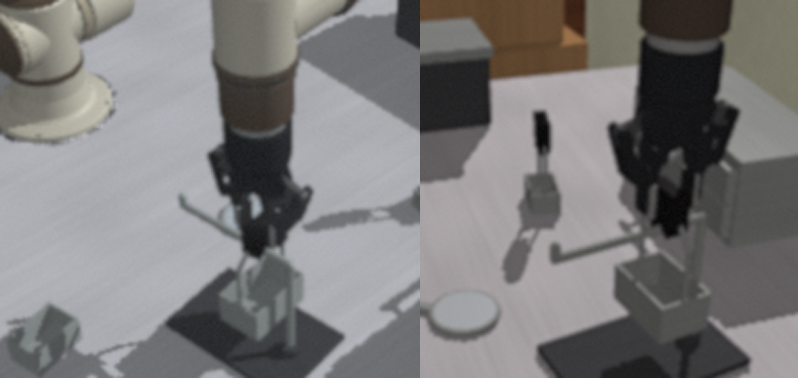

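View pics/a4_w.png

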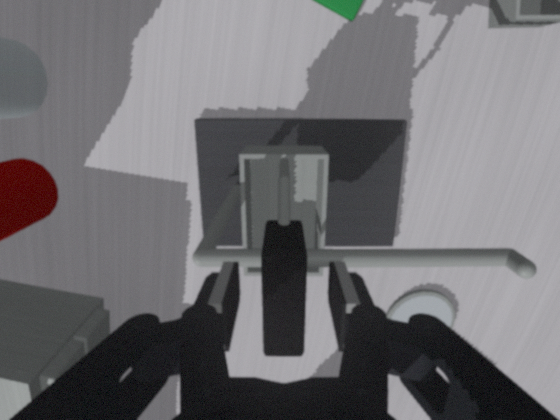

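>>> apply_moves([
  {"hand": 0.5, "xyz": [0, 0, -1], "delta_rot": [0, 0, 0]},
  {"hand": 0.6, "xyz": [0, 0, -3], "delta_rot": [0, 0, 0]},
  {"hand": 0.8, "xyz": [0, 0, -6], "delta_rot": [0, 0, 0]},
  {"hand": 1, "xyz": [0, 0, -9], "delta_rot": [0, 0, 0]},
  {"hand": 1, "xyz": [0, 0, -10.5], "delta_rot": [0, 0, 0]},
  {"hand": 1, "xyz": [0, 0, -10.5], "delta_rot": [0, 0, 0]},
])

```text
clock: 10.07
position: [626.7, -68.7, 316.6]
ee_rot: [-0.086, 0.996, -0.001, 0.005]
contact_force: [0.5, 0.3, 0.9]
gripper_width: 85.8
```

```bash
python3 - <<'E'
from hook import *
did([0,0,-10.5],[0,0,0])
from bench import get_image
p=get_image("scene")
o,d=ray(p,[(370,262),(370,243),(430,197)])
for z in(0,100,130): print(z,(o+d*((z-o[2])/d[:,2])[:,None]).round(0).tolist())
to(603,296,310,171.1);to(603,296,235,171.1)
E
python3 look.py a5
```

```text
cmd now [624.9  -68.46 310.31] yaw -170.2 zdir [-0.  0. -1.]
0 [[778.0, 150.0, 0.0], [730.0, 206.0, 0.0], [728.0, 508.0, 0.0]]
100 [[829.0, 74.0, 100.0], [785.0, 125.0, 100.0], [783.0, 397.0, 100.0]]
130 [[844.0, 52.0, 130.0], [801.0, 100.0, 130.0], [800.0, 364.0, 130.0]]
xyz [-4.04, 36.29, 0.03] rot [-0.0, -0.0, 0.3263] deg 18.7 dist 365
xyz [-4.04, 36.29, 7.53] rot [-0.0, -0.0, 0.3263] deg 18.7 dist 373
10.1167 [625.7 -68.5 313.6] [-0.2  0.2  0.5] 85.51174028897555
offsets {'scene': (110, 290, 150, 350), 'side': (100, 280, 200, 380)} x2.1
```

View pics/a5.png

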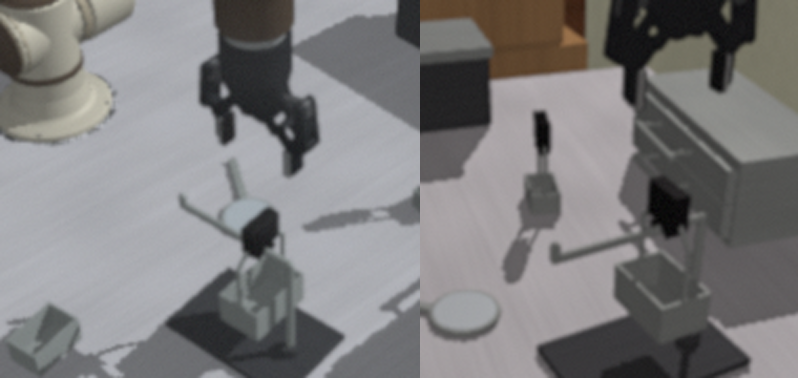

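View pics/a5_w.png

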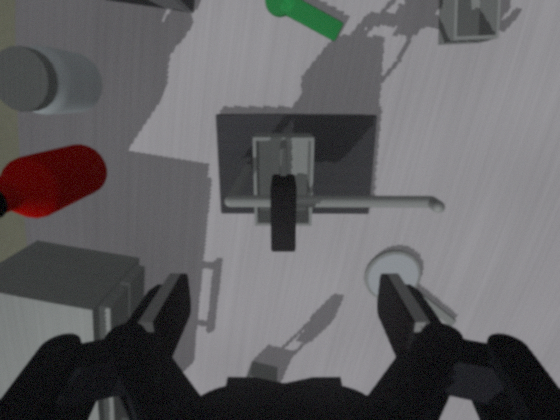

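>>> apply_moves([
  {"hand": 1, "xyz": [-0.3, 2.5, 0], "delta_rot": [0, 0, 0.03]},
  {"hand": 1, "xyz": [-0.7, 6, 0], "delta_rot": [0, 0, 0.06]},
  {"hand": 1, "xyz": [-1.1, 10, 0], "delta_rot": [0, 0, 0.1]},
  {"hand": 1, "xyz": [-1.5, 14, 0], "delta_rot": [0, 0, 0.14]},
  {"hand": 1, "xyz": [-2, 18, 0], "delta_rot": [0, 0, 0.18]},
  {"hand": 1, "xyz": [-2.4, 22, 0], "delta_rot": [0, 0, 0.22]},
  {"hand": 1, "xyz": [-2.8, 26, 0.5], "delta_rot": [0, 0, 0.26]},
  {"hand": 1, "xyz": [-3.3, 30, 2], "delta_rot": [0, 0, 0.3]},
  {"hand": 1, "xyz": [-3.8, 33.5, 4], "delta_rot": [0, 0, 0.326]},
  {"hand": 1, "xyz": [-4, 35.6, 6.5], "delta_rot": [0, 0, 0.326]},
  {"hand": 1, "xyz": [-4, 36.3, 7], "delta_rot": [0, 0, 0.326]},
  {"hand": 1, "xyz": [-4, 36.3, 7], "delta_rot": [0, 0, 0.326]},
])

```text
clock: 11.27
position: [600.7, 297.0, 235.8]
ee_rot: [0.076, 0.997, -0.003, -0.003]
contact_force: [-0.1, 0.1, -0.3]
gripper_width: 85.6
```

```bash
python3 - <<'E'
from plan import *
did([-4,36.3,7],[0,0,.326])
from bench import telemetry,get_image,nets
s=telemetry.read_state();print(s["clock"],s["position"],s["ee_rot"])
p=get_image("wrist");cv2.imwrite("pics/w6.png",p["frame"])
print([(r["xyz"],r["confidence"]) for r in nets.pinpoint(p,"small_grip")])
for l,c,yw,col,d in(("s",(602.8,295.5),-8.9,(0,0,255),(44,68,32,116)),):
  for b in (box(c,np.radians(yw),d[0],d[1],0,d[2]),box(c,np.radians(yw),18,50,d[3]-20,d[3]+20)):
    P=proj(p,b).round().astype(int)
    for i in range(8):
      for j in range(i):
        if bin(i^j).count("1")==1: cv2.line(p["frame"],tuple(map(int,P[i])),tuple(map(int,P[j])),col,1)
cv2.imwrite("pics/w6o.png",p["frame"])
to(602.8,295.5,129.5,171.1)
E
```

```text
cmd now [602.54 296.05 240.31] yaw 171.12 zdir [-0.  0. -1.]
11.2667 [600.72540412 296.95842916 235.81789003] [ 0.07615833  0.99708692 -0.00272102 -0.0031903 ]
[([606.1, 297.8, 116.1], 0.94)]
xyz [-0.03, -0.05, 11.08] rot [-0.0, -0.0, 0.0003] deg 0.0 dist 111
```

View pics/w6.png

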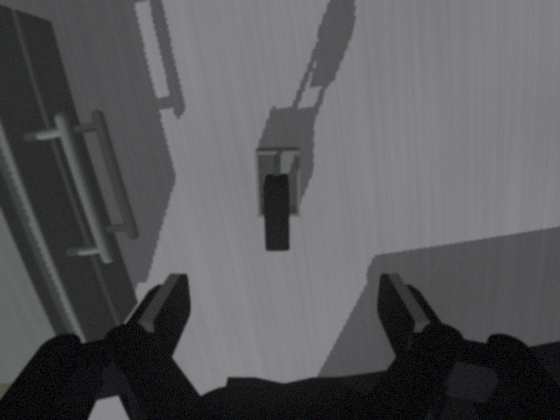

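View pics/w6o.png

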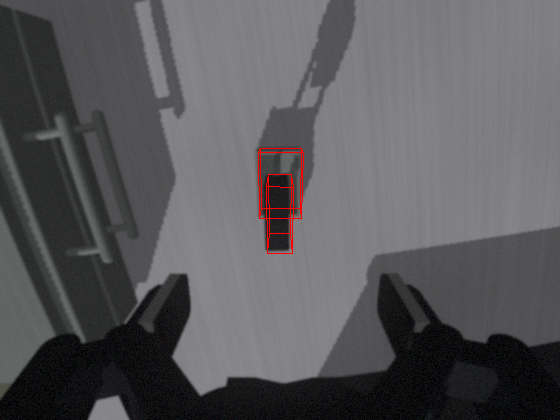

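>>> apply_moves([
  {"hand": 1, "xyz": [-0.1, 0, 2], "delta_rot": [0, 0, 0]},
  {"hand": 1, "xyz": [-0.1, -0.1, 5], "delta_rot": [0, 0, 0]},
  {"hand": 1, "xyz": [-0.1, -0.1, 8], "delta_rot": [0, 0, 0]},
  {"hand": 1, "xyz": [-0.1, -0.1, 10.2], "delta_rot": [0, 0, 0]},
  {"hand": 1, "xyz": [-0.1, -0.1, 11.1], "delta_rot": [0, 0, 0]},
  {"hand": 1, "xyz": [-0.1, -0.1, 11.1], "delta_rot": [0, 0, 0]},
  {"hand": 0.7, "xyz": [-0.1, -0.1, 11.1], "delta_rot": [0, 0, 0]},
])

```text
clock: 11.95
position: [604.7, 294.4, 131.2]
ee_rot: [0.078, 0.997, 0.001, 0.001]
contact_force: [-0.1, -0.3, 0.8]
gripper_width: 75.2
```

```bash
python3 - <<'E'
from plan import *
did([-.1,-.1,11.1],[0,0,0])
from bench import telemetry,get_image
s=telemetry.read_state();print(s["clock"],s["position"],s["contact_force"],s["gripper_width"])
p=get_image("wrist");cv2.imwrite("pics/w7.png",p["frame"])
E
```

```text
cmd now [603.38 294.91 129.31] yaw 171.12 zdir [-0.  0. -1.]
11.95 [604.69732113 294.38942668 131.19983799] [-0.13345124 -0.28137553  0.75067824] 75.17900637813521
```

View pics/w7.png

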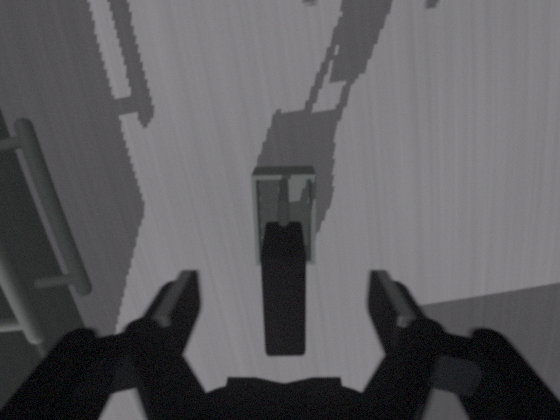

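Centred and aligned; close and lift.

>>> apply_moves([
  {"hand": 0.3, "xyz": [0, 0, 0], "delta_rot": [0, 0, 0]},
  {"hand": 0.3, "xyz": [0, 0, 0], "delta_rot": [0, 0, 0]},
  {"hand": 0, "xyz": [0, 0, 0], "delta_rot": [0, 0, 0]},
  {"hand": 0, "xyz": [0, 0, 0], "delta_rot": [0, 0, 0]},
  {"hand": 0, "xyz": [0, 0, 0], "delta_rot": [0, 0, 0]},
  {"hand": 0, "xyz": [0, 0, 0], "delta_rot": [0, 0, 0]},
  {"hand": 0, "xyz": [0, 0, 0], "delta_rot": [0, 0, 0]},
  {"hand": 0, "xyz": [0, 0, 0], "delta_rot": [0, 0, 0]},
])

```text
clock: 12.67
position: [604.0, 295.2, 130.3]
ee_rot: [0.077, 0.997, 0.0, 0.001]
contact_force: [0.6, -0.3, 5.0]
gripper_width: 16.9
```

>>> apply_moves([
  {"hand": 0, "xyz": [0, 0, -0.5], "delta_rot": [0, 0, 0]},
  {"hand": 0, "xyz": [0, 0, -1.5], "delta_rot": [0, 0, 0]},
  {"hand": 0, "xyz": [0, 0, -3], "delta_rot": [0, 0, 0]},
  {"hand": 0, "xyz": [0, 0, -5], "delta_rot": [0, 0, 0]},
  {"hand": 0, "xyz": [0, 0, -7.2], "delta_rot": [0, 0, 0]},
  {"hand": 0, "xyz": [0, 0, -9.4], "delta_rot": [0, 0, 0]},
  {"hand": 0, "xyz": [0, 0, -11], "delta_rot": [0, 0, 0]},
  {"hand": 0, "xyz": [0, 0, -12], "delta_rot": [0, 0, 0]},
  {"hand": 0, "xyz": [0, 0, -12], "delta_rot": [0, 0, 0]},
  {"hand": 0, "xyz": [0, 0, -12], "delta_rot": [0, 0, 0]},
])

```text
clock: 13.5
position: [602.8, 294.8, 248.8]
ee_rot: [0.078, 0.997, 0.0, -0.001]
contact_force: [0.2, 0.3, -3.0]
gripper_width: 16.8
```

```bash
python3 - <<'E'
from hook import *
did([0,0,-12],[0,0,0])
from bench import telemetry,get_image
s=telemetry.read_state();print(s["clock"],s["position"],s["contact_force"],s["gripper_width"])
p=get_image("wrist");cv2.imwrite("pics/w8.png",p["frame"])
to(440,60,250,-178);tohk(-225,250);tohk(-225,232)
E
```

```text
cmd now [603.38 294.91 249.31] yaw 171.12 zdir [-0.  0. -1.]
13.5 [602.83929893 294.84532715 248.77405179] [ 0.16235705  0.28181206 -2.98229794] 16.797383720991675
xyz [12.52, -25.73, -0.07] rot [-0.0, -0.0, -0.1899] deg 10.9 dist 286
xyz [9.34, -41.36, -0.07] rot [-0.0, -0.0, -0.326] deg 18.7 dist 424
xyz [9.34, -41.36, 1.73] rot [-0.0, -0.0, -0.326] deg 18.7 dist 424
```

View pics/w8.png

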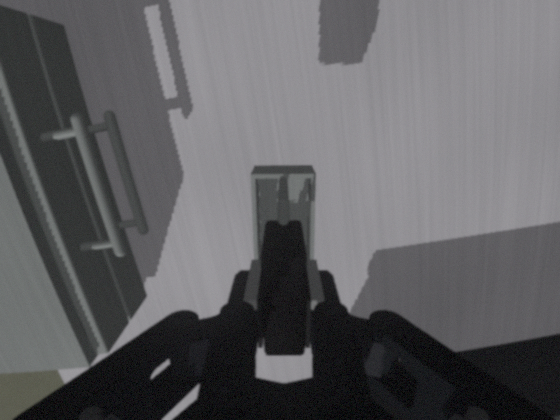

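>>> apply_moves([
  {"hand": 0, "xyz": [0.5, -1, 0], "delta_rot": [0, 0, -0.01]},
  {"hand": 0, "xyz": [1.5, -3, 0], "delta_rot": [0, 0, -0.02]},
  {"hand": 0, "xyz": [2.8, -5.7, 0], "delta_rot": [0, 0, -0.04]},
  {"hand": 0, "xyz": [4.3, -8.8, 0], "delta_rot": [0, 0, -0.06]},
  {"hand": 0, "xyz": [5.9, -12, 0], "delta_rot": [0, 0, -0.09]},
  {"hand": 0, "xyz": [7.5, -15.3, 0], "delta_rot": [0, 0, -0.12]},
  {"hand": 0, "xyz": [9.1, -18.6, 0], "delta_rot": [0, 0, -0.15]},
  {"hand": 0, "xyz": [10.5, -22, 0], "delta_rot": [0, 0, -0.18]},
  {"hand": 0, "xyz": [11.5, -25.5, 0], "delta_rot": [0, 0, -0.21]},
  {"hand": 0, "xyz": [11.6, -29, 0], "delta_rot": [0, 0, -0.24]},
  {"hand": 0, "xyz": [11.2, -32.3, 0], "delta_rot": [0, 0, -0.27]},
  {"hand": 0, "xyz": [10.6, -35.4, 0], "delta_rot": [0, 0, -0.3]},
])

```text
clock: 14.55
position: [441.9, -40.1, 248.3]
ee_rot: [-0.073, 0.997, 0.0, -0.001]
contact_force: [1.0, -0.4, -1.9]
gripper_width: 17.1
```

```bash
python3 - <<'E'
from hook import *
did([10.6,-35.4,0],[0,0,-.3])
tohk(-225,232)
E
```

```text
cmd now [444.   -38.48 249.31] yaw -171.69 zdir [-0.  0. -1.]
xyz [0.55, -6.07, 1.73] rot [-0.0, -0.0, -0.026] deg 1.5 dist 63
```

>>> apply_moves([
  {"hand": 0, "xyz": [0.3, -2.2, 0.3], "delta_rot": [0, 0, -0.026]},
  {"hand": 0, "xyz": [0.5, -4.2, 0.8], "delta_rot": [0, 0, -0.026]},
  {"hand": 0, "xyz": [0.5, -5.6, 1.4], "delta_rot": [0, 0, -0.026]},
  {"hand": 0, "xyz": [0.5, -6.1, 1.7], "delta_rot": [0, 0, -0.026]},
  {"hand": 0, "xyz": [0.5, -6.1, 1.7], "delta_rot": [0, 0, -0.026]},
  {"hand": 0, "xyz": [0.5, -6.1, 1.7], "delta_rot": [0, 0, -0.026]},
  {"hand": 0, "xyz": [0.5, -6.1, 1.7], "delta_rot": [0, 0, -0.026]},
])

```text
clock: 15.13
position: [447.8, -99.0, 232.2]
ee_rot: [-0.086, 0.996, 0.0, -0.0]
contact_force: [0.6, -0.2, -2.2]
gripper_width: 17.1
```

```bash
python3 - <<'E'
from hook import *
did([.5,-6.1,1.7],[0,0,-.026])
tohk(-122,232)
E
python3 look.py b1
```

```text
cmd now [447.87 -99.56 232.31] yaw -170.2 zdir [-0.  0. -1.]
xyz [-10.25, 0.04, 0.03] rot [-0.0, -0.0, -0.0] deg 0.0 dist 102
15.1333 [447.8 -99.  232.2] [ 0.6 -0.2 -2.2] 17.064286423024534
offsets {'scene': (110, 290, 150, 350), 'side': (100, 280, 200, 380)} x2.1
```

View pics/b1.png

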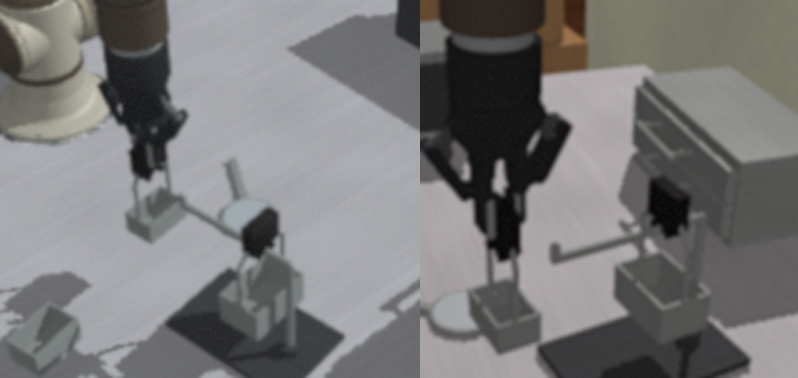

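View pics/b1_w.png

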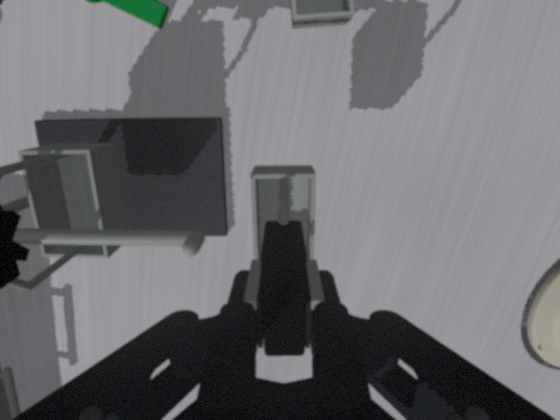

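>>> apply_moves([
  {"hand": 0, "xyz": [-0.5, 0, 0], "delta_rot": [0, 0, 0]},
  {"hand": 0, "xyz": [-1.5, 0, 0], "delta_rot": [0, 0, 0]},
  {"hand": 0, "xyz": [-3, 0, 0], "delta_rot": [0, 0, 0]},
  {"hand": 0, "xyz": [-4.7, 0, 0], "delta_rot": [0, 0, 0]},
  {"hand": 0, "xyz": [-6.4, 0, 0], "delta_rot": [0, 0, 0]},
  {"hand": 0, "xyz": [-8, 0, 0], "delta_rot": [0, 0, 0]},
  {"hand": 0, "xyz": [-9.3, 0, 0], "delta_rot": [0, 0, 0]},
  {"hand": 0, "xyz": [-10, 0, 0], "delta_rot": [0, 0, 0]},
  {"hand": 0, "xyz": [-10.2, 0, 0], "delta_rot": [0, 0, 0]},
  {"hand": 0, "xyz": [-10.2, 0, 0], "delta_rot": [0, 0, 0]},
])

```text
clock: 16.12
position: [548.7, -81.9, 231.8]
ee_rot: [-0.086, 0.996, 0.0, -0.0]
contact_force: [-0.4, -0.5, -2.0]
gripper_width: 17.1
```

```bash
python3 - <<'E'
from hook import *
did([-10.2,0,0],[0,0,0])
E
python3 look.py b2
```

```text
cmd now [548.38 -82.21 232.31] yaw -170.2 zdir [-0.  0. -1.]
16.1167 [548.7 -81.9 231.8] [-0.4 -0.5 -2. ] 17.14565274662538
offsets {'scene': (110, 290, 150, 350), 'side': (100, 280, 200, 380)} x2.1
```

View pics/b2.png

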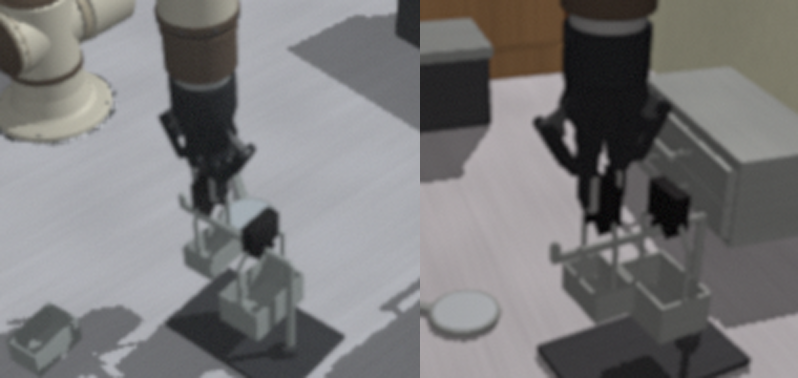

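View pics/b2_w.png

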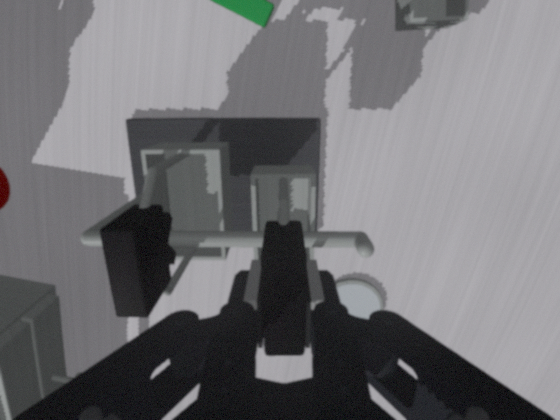

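>>> apply_moves([
  {"hand": 0, "xyz": [0, 0, 0.3], "delta_rot": [0, 0, 0]},
  {"hand": 0, "xyz": [0, 0, 0.9], "delta_rot": [0, 0, 0]},
  {"hand": 0, "xyz": [0, 0, 1.5], "delta_rot": [0, 0, 0]},
  {"hand": 0, "xyz": [0, 0, 2], "delta_rot": [0, 0, 0]},
  {"hand": 0, "xyz": [0, 0, 2.3], "delta_rot": [0, 0, 0]},
  {"hand": 0, "xyz": [0, 0, 2.5], "delta_rot": [0, 0, 0]},
  {"hand": 0, "xyz": [0, 0, 2.6], "delta_rot": [0, 0, 0]},
  {"hand": 0, "xyz": [0, 0, 2.6], "delta_rot": [0, 0, 0]},
  {"hand": 0, "xyz": [0, 0, 2.6], "delta_rot": [0, 0, 0]},
])

```text
clock: 17.02
position: [548.5, -82.2, 206.4]
ee_rot: [-0.085, 0.996, 0.0, 0.0]
contact_force: [-0.7, 0.5, -1.0]
gripper_width: 17.1
```

>>> apply_moves([
  {"hand": 0, "xyz": [0, 0, 0.1], "delta_rot": [0, 0, 0]},
  {"hand": 0, "xyz": [0, 0, 0.1], "delta_rot": [0, 0, 0]},
])

```text
clock: 17.18
position: [548.7, -82.1, 206.2]
ee_rot: [-0.086, 0.996, -0.0, 0.001]
contact_force: [-0.9, 1.5, 3.1]
gripper_width: 16.6
```

```bash
python3 - <<'E'
from hook import *
did([0,0,2.7],[0,0,0])
E
python3 look.py b3
```

```text
cmd now [548.38 -82.21 205.31] yaw -170.2 zdir [-0.  0. -1.]
17.1833 [548.7 -82.1 206.2] [-0.9  1.5  3.1] 16.606289015689715
offsets {'scene': (110, 290, 150, 350), 'side': (100, 280, 200, 380)} x2.1
```

View pics/b3.png

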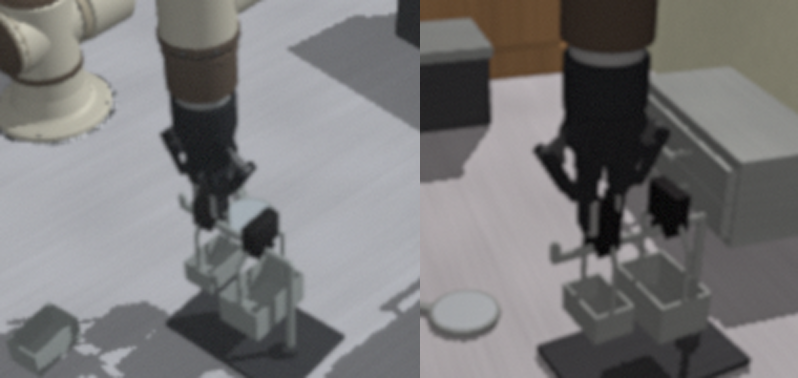

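View pics/b3_w.png

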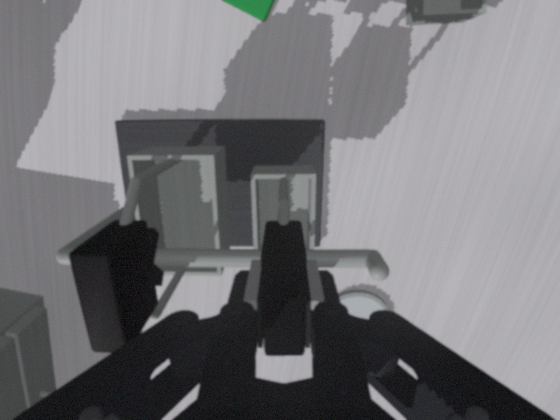

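>>> apply_moves([
  {"hand": 0.25, "xyz": [0, 0, 0], "delta_rot": [0, 0, 0]},
  {"hand": 0.3, "xyz": [0, 0, 0], "delta_rot": [0, 0, 0]},
  {"hand": 0.4, "xyz": [0, 0, 0], "delta_rot": [0, 0, 0]},
  {"hand": 0.45, "xyz": [0, 0, 0], "delta_rot": [0, 0, 0]},
  {"hand": 0.45, "xyz": [0, 0, 0], "delta_rot": [0, 0, 0]},
])

```text
clock: 17.75
position: [548.4, -82.3, 205.1]
ee_rot: [-0.085, 0.996, -0.0, -0.0]
contact_force: [0.3, 0.3, 0.5]
gripper_width: 38.3
```

```bash
python3 look.py b4
```

```text
17.75 [548.4 -82.3 205.1] [0.3 0.3 0.5] 38.316611507335836
offsets {'scene': (110, 290, 150, 350), 'side': (100, 280, 200, 380)} x2.1
```

View pics/b4_w.png

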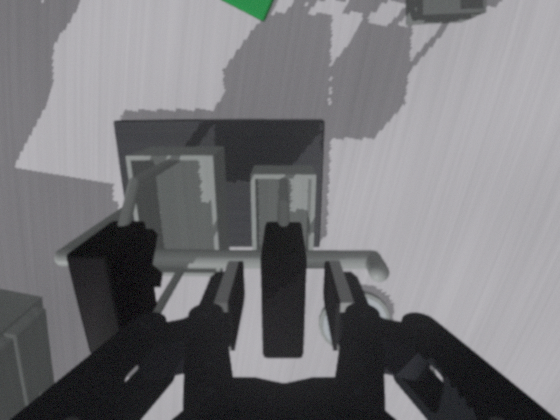

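>>> apply_moves([
  {"hand": 0.45, "xyz": [0, 0, -0.7], "delta_rot": [0, 0, 0]},
  {"hand": 0.45, "xyz": [0, 0, -2], "delta_rot": [0, 0, 0]},
  {"hand": 0.45, "xyz": [0, 0, -4], "delta_rot": [0, 0, 0]},
  {"hand": 0.45, "xyz": [0, 0, -7], "delta_rot": [0, 0, 0]},
  {"hand": 0.45, "xyz": [0, 0, -10], "delta_rot": [0, 0, 0]},
  {"hand": 0.45, "xyz": [0, 0, -12], "delta_rot": [0, 0, 0]},
  {"hand": 0.45, "xyz": [0, 0, -13], "delta_rot": [0, 0, 0]},
  {"hand": 0.45, "xyz": [0, 0, -13], "delta_rot": [0, 0, 0]},
  {"hand": 0.45, "xyz": [0, 0, -13], "delta_rot": [0, 0, 0]},
])

```text
clock: 18.65
position: [548.0, -82.0, 334.8]
ee_rot: [-0.085, 0.996, 0.0, -0.0]
contact_force: [-0.8, 0.9, -1.9]
gripper_width: 38.4
```

```bash
python3 look.py b5; python3 - <<'E'
from bench import get_image,nets
for c in("scene","side"):
    p=get_image(c)
    for l in("large_grip","small_grip","plain_center"): print(c,l,[(r["xyz"],r["confidence"]) for r in nets.pinpoint(p,l)][:2])
E
```

```text
18.65 [548.  -82.  334.8] [-0.8  0.9 -1.9] 38.430470837319874
offsets {'scene': (110, 290, 150, 350), 'side': (100, 280, 200, 380)} x2.1
scene large_grip [([624.6, -65.7, 193.1], 0.72)]
scene small_grip [([547.2, -83.8, 192.1], 0.63)]
scene plain_center [([449.5, -294.4, 20.9], 0.9)]
side large_grip [([627.0, -67.7, 189.1], 0.71)]
side small_grip [([455.0, -288.7, 17.7], 0.67), ([548.3, -82.3, 194.0], 0.65)]
side plain_center [([452.5, -287.7, 16.7], 0.66), ([625.4, -67.3, 192.1], 0.27)]
```

View pics/b5.png

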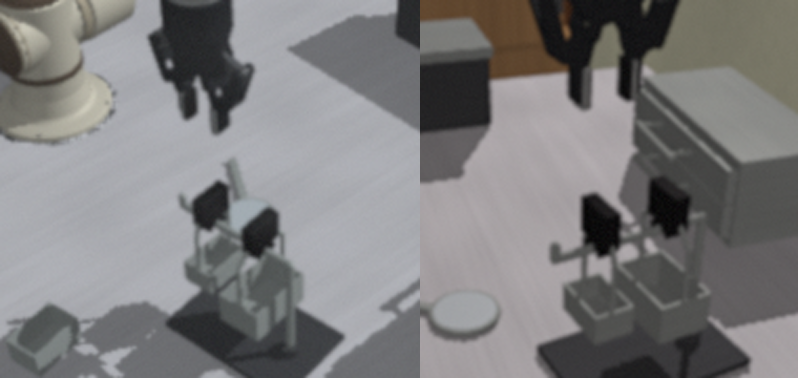

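View pics/b5_w.png

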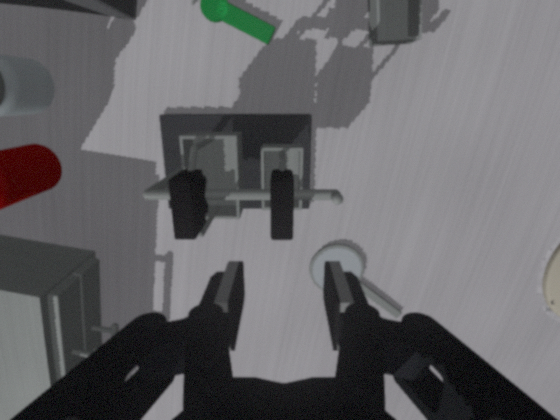

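Both caddies hang on the arm at grip heights of about 192 mm. The larger is by the post at (625,-67) and the smaller in front at (548,-83). The plain caddy has not moved and the gripper is well clear, so I am handing in.

```bash
python3 -c "
from bench import workorder;print(workorder.job_done())"
```

```text
the job is handed in; nothing more can be done
None
```

Both handled caddies are hanging freely on the hook arm, and the job was handed in at about 19 s. I hung the larger one first, about 45 mm in front of the post, then the smaller one about 77 mm in front of that.

**Last checks:**
- **Hanging:** In the last pictures both black grips sit on the arm, each in line with it and not touching the other caddy. The networks put the two grip points at 189–194 mm high, against 192 mm expected when seated.
- **Contact:** While lowering, the wrist force showed each caddy resting on the arm before I opened the fingers. The largest force reading at the end of any move was about 6 N. The gripper finished about 100 mm above the grips.
- **Plain caddy:** It was measured in the same place before and after, within the networks' accuracy.
- **Disagreement:** In the last side picture the network's first answer for the small grip was really the plain caddy. Its second answer and the scene picture both showed the smaller caddy hanging as intended.

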